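# Lengthen the scanner arm by one hole

## Task

Lengthen the telescopic scanner arm by one hole, so that the scanner cradle reaches out over the sorting tray: pinch the sprung button in at the side of the sleeve, slide the sleeve outward until the button pops out through the next hole, and then, before letting go, keep a light outward pull of about 10 N against the button for half a second to prove that it has locked. Never load the button against the tube with more than 18 N, leave the other things on the counter where they are, and let go of the arm at the end.

Things in the scene. Friction and masses are not known exactly. Their poses are not given: they have to be found in the camera images.
- stand: Scanner stand, bolted to the counter. Origin on the counter straight below where the button sits; z up; +y is outward (the way the sleeve slides to lengthen the arm); +x is the side on which the button sticks out. Dark steel foot, 130 x 90 x 12 mm, centred 200 mm to -y, with a post 45 x 35 mm, 102 mm high.
- rail_axis (a point): Point on the rail's axis, 80 mm above the stand's origin, axes as the stand's. The rail is a 24 mm square steel tube fixed to the post that runs to +y inside the sleeve and carries the button. It sits in a rubber bush: a pull along y shifts it about 1 mm per 10 N.
- sleeve: Square aluminium tube, 32 x 32 mm, 2.5 mm walls, level, axis 80 mm above the counter; slides outward along the stand's y over the rail (95 mm travel, friction about 2 N). Origin on the axis at its first hole, above the stand's origin at the start (within 1.5 mm); axes as the stand's. Reaches from 108 mm to -y to 90 mm to +y of its origin. The side faces are free to grasp by the button.
- first_hole (a point): Centre of the sleeve's first hole, 15 mm wide, 16 mm high, in its +x face, 16 mm from the axis. The button sticks out of it at the start.
- next_hole_nominal (a point): Where the sleeve's next hole (also 15 x 16 mm; the last one) would nominally be: 60 mm to -y of the first, 18 mm from the axis, in a steel stop plate (60 mm long, 2 mm proud of the sleeve's face). The plate is screwed on by hand, so the real hole is up to 10 mm to either side of this point along y: locking there takes an outward slide of 50 to 70 mm, plus slack of up to 1.5 mm.
- cradle (a point): Middle of the silver cradle with the black scanner, on the sleeve's +y end, 135 mm from the sleeve's origin; 75 mm wide, it fills 90 to 170 mm to +y and reaches 90 mm above the axis. It moves with the sleeve.
- button: Domed steel button, 12 mm across, in the rail. Origin: tip of the dome. Moves only along x on a spring (1.5 N out, 4 N flush); out, the tip is 22.5 mm from the axis, 6.5 mm proud of the sleeve. Pressed flush by a flat finger (the other on the far face) it ducks under the wall when the sleeve is pulled with about 10 N, then runs inside until it springs out at the next hole and stops the sleeve.
- tray: Bystander: open blue plastic sorting tray, 200 x 150 mm, 35 mm high, loose, lying beyond and below the cradle.
- mug: Bystander: black ceramic mug, 82 mm wide, 95 mm high, with markers standing in it to 140 mm.
- pliers: Bystander: steel pliers with black grips, 175 mm long, 16 mm high, lying flat on the robot's side of the stand.
- tape_roll: Bystander: roll of brown packing tape lying flat, 100 mm across, 48 mm high, on the far side of the stand.
- marker: Bystander: marker pen, 130 mm long, 15 mm thick, lying on the far side of the stand.
- carton_a: Bystander: closed cardboard box 200 x 150 x 90 mm.
- carton_b: Bystander: closed cardboard box 120 x 100 x 60 mm.

How it is judged:
On the way, in this order (a step that is already met when the one before it is completed fails the run):
1. the button is pressed in by the fingers while the sleeve is still near its first hole (x of button in the frame of stand below 0.018 m and y of sleeve in the frame of stand below 0.012 m), for 0.1 s.
2. the button is out through the next hole and the sleeve is held pulled against it with more than 6 N for 0.3 s (y of sleeve in the frame of stand above 0.03 m and x of button in the frame of stand above 0.0205 m and contact force between button and sleeve above 6 N), for 0.3 s.
At the end, for the whole second after the job is handed in: The sleeve stands more than 30 mm farther out than at the start with the button out through its next hole (tip at most 2 mm short of fully out), at rest and released (y of sleeve in the frame of stand above 0.03 m and x of button in the frame of stand above 0.0205 m and linear speed of sleeve below 0.01 m/s and contact force between the fingers and sleeve below 0.1 N); the robot touches nothing.
It fails at once if the button is loaded against the sleeve or its stop plate with more than 18 N (contact force between button and sleeve above 18 N).
It fails at once if a bystander is moved by more than 30 mm (distance of any of tray, mug, pliers, tape_roll, marker, carton_a, carton_b from where it was at the start of the episode above 0.03 m).
It also fails if it takes over 38 s, if anything falls off the work surface, if the arm or the gripper's body presses on something with over 40 N, if the wrist force passes 120 N, or if a joint passes its speed limit or range.

## Robot

A 6-joint arm with a two-finger parallel gripper is mounted at the origin on the work surface. World frame = base frame: x ahead of the robot, y to its left, z up, the work surface at z = 0. Lengths are in m, angles in rad, forces in N, time in s.
With the tool pointing down it reaches from about 0.225 to 0.875 m from the base axis. Payload 3.4 kg.
Tool frame: the origin (TCP) lies between the finger pads; the fingertips stand 11 mm ahead of it and the grasp point (between the pads) lies 8 mm behind it; z points along the fingers, y is the line along which they close (so a half turn about z gives the same grasp; the last joint's range is limited). The gripper opens to 85 mm and grips with 20 to 120 N. Pads are 22 mm wide; open, the fingers measure 114 mm over their backs; the gripper's body (76 mm by 85 mm) begins 54 mm behind the grasp point. The pads swing forward as they close: fully open they stand 13 mm farther back than shut.
Start: joints at [-1.273, 0.276, 1.505, -0, 1.361, -0.121], TCP at [0.234, -0.525, 0.242] pointing down, gripper open.
Joint ranges: [-2.89, 2.89], [-0.75, 2.08], [0.22, 2.7], [-1.18, 4.32], [0.11, 2.71], [-2.7, 2.7]. Speed limits (rad/s): [2.57, 2.57, 3.14, 3.14, 3.14, 3.14].

## Interface

Orientations are given as a unit quaternion [w, x, y, z].
In Python, from rig import sensors, eyes, manip gives the robot as it stands.
- The arm moves only by the tool drive_tool, never from a script. Its argument "deltas" is a list of rows, each an object with "linear": the shift along the world's x, y, z in mm, a list of three; "twist": the turn about the world's z in degrees; "claw": the opening, from 0 (shut) to 1 (fully open). In form: [{"linear": [tx, ty, tz], "twist": twist, "claw": claw}, ...]. A call has 1 to 12 rows; each row is the pose to reach, as a shift and turn from the pose commanded when the call began; what a row does not reach only later rows make up. A row lasts 1/12 s, in which the tool goes at most 41.7 mm and 7.16 degrees, less where a joint would pass 70% of its speed; a pose out of reach is approached as far as the arm can. A call with a gripper value outside its range is refused whole. The fingers move at their own pace and stop on an object; "squeeze" is the grip in N (left out, the last holds). Time passes only in rows, so rows that repeat a pose let the fingers close. It gives the time, the measured TCP pose, the force, the opening and the grip force at its end, in the units of the state.
- sensors.get_state(): the state, without advancing time (a new reading comes with each control period).
- eyes.get_image(name): name is "scene" or "top"; returns the picture (480x640x3 uint8, red, green, blue); there is no depth.
- eyes.camera_model(name): a dict with "intrinsics" (3x3 intrinsics, pixels), "dist" ([k1, k2, p1, p2, k3] as OpenCV has them; the pictures are not rectified), "R" (3x3) and "t" (3): a world point X has camera coordinates R X + t. Camera axes: x right, y down, z forward; pixel columns grow to the right and rows downward; lengths in m; the calibration is good to about 2 mm. A picture is of the moment at which its call begins. camera_model takes no time and is no camera call.
- manip.sign_off(): hands the job in; it is judged then, once.
The state is a dict: "clock": time; "qpos": joint angles; "qd": joint speeds; "effort": joint torques, N m; "position": TCP position; "ee_rot": TCP orientation; "contact_force": force on the tool from outside, world axes, zero at the start; "moment": the same for the moment, N m; "width": finger opening in m; "gripper_force": force on a finger pad.
Only numpy, scipy, OpenCV 4.12 (cv2) and the standard library are available. Lean on these libraries where they do the work, as an engineer would, in place of code of your own. Each camera call takes 0.05 s, during which the arm holds its last target. There are 200 camera calls.

## Working session

There is one attempt and no reset: what is moved stays moved. The work goes in short steps, Python scripts to look and compute and a tool call to move; the robot and the scene stay as the last step left them, time stands still between calls to the robot, and variables do not carry over. Pictures are saved under pics/ and viewed, at most 10 in all, crops included, and the job is handed in when it is done.

Besides the shell and the picture viewer there is one more tool, called by a JSON object that holds its "op" and its "data". drive_tool: Moves the arm, as the interface text tells. Its arguments: {"type":"object","properties":{"deltas":{"type":"array","items":{"type":"object","properties":{"linear":{"type":"array","items":{"type":"number"}},"twist":{"type":"number"},"claw":{"type":"number"}}}},"squeeze":{"type":"number"}},"required":["deltas"]}

```bash
mkdir -p pics
python3 - <<'E'
from rig import sensors, eyes
import cv2,numpy as np
for n in("scene","top"):
    im=eyes.get_image(n); cv2.imwrite(f"pics/{n}0.png",im[:,:,::-1])
    m=eyes.camera_model(n); R=np.array(m["R"]);print(n,np.array(m["intrinsics"]).tolist(),m["dist"],(-R.T@np.array(m["t"])).round(3),R.round(3).tolist())
print(sensors.get_state())
E
```

```text
scene [[503.4344892167131, 0.0, 316.40044384315524], [0.0, 503.4344892167131, 239.33261621254144], [0.0, 0.0, 1.0]] [-0.10537844  0.          0.          0.          0.        ] [1.134 0.734 0.905] [[-0.794, 0.608, 0.005], [0.404, 0.534, -0.743], [-0.454, -0.588, -0.67]]
top [[498.1072938988451, 0.0, 323.7098501396392], [0.0, 498.1072938988451, 241.1318936893322], [0.0, 0.0, 1.0]] [0.00614721 0.         0.         0.         0.        ] [0.465 0.012 1.256] [[0.009, -1.0, -0.001], [-0.996, -0.009, -0.09], [0.09, 0.001, -0.996]]
{'clock': 0.1, 'qpos': array([-1.27294531e+00,  2.76554865e-01,  1.50599565e+00,  1.09547751e-05,
        1.36070702e+00, -1.20986031e-01]), 'qd': array([-0.00105401, -0.00257274, -0.00363596, -0.00226248,  0.00278057,
        0.00011612]), 'effort': array([ 8.48168329e-04, -4.17700303e+01, -2.46406424e+01, -1.25505726e-04,
        5.97561986e-03, -1.28976544e-05]), 'position': array([ 0.23372544, -0.52486588,  0.24151735]), 'ee_rot': array([-8.29661258e-04,  9.78151863e-01,  2.07889972e-01, -6.81838607e-05]), 'contact_force': array([ 0.08647366,  0.24402629, -0.5023692 ]), 'moment': array([-0.01286951, -0.03479471,  0.02048241]), 'gripper_force': 0.0, 'width': 0.08549749230523399}
```

View pics/scene0.png

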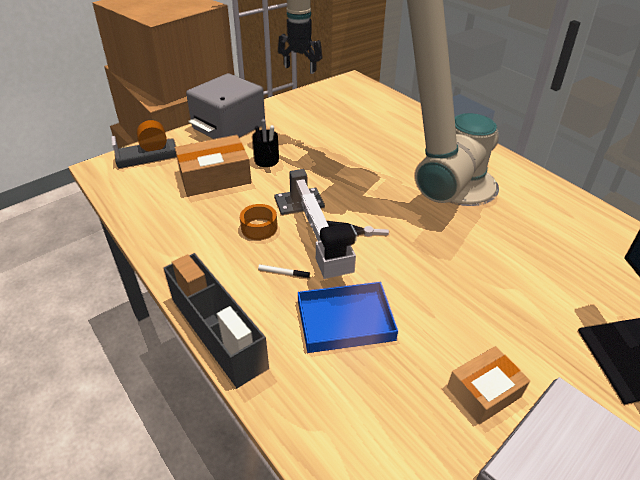

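View pics/top0.png

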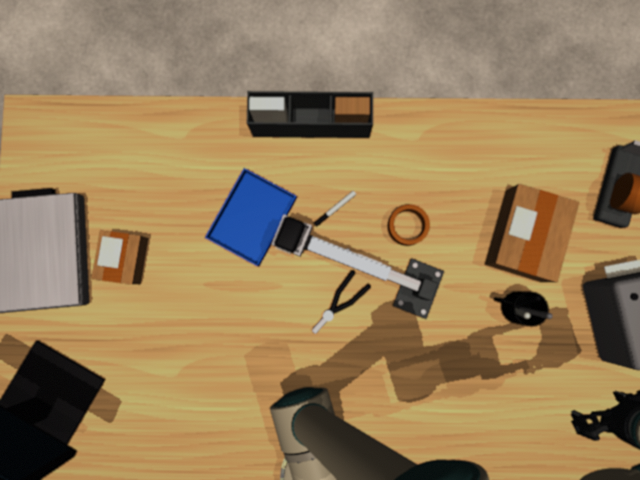

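```bash
cat > h.py <<'E'
import cv2,numpy as np
from rig import eyes
def ray(n,uv,z):
    m=eyes.camera_model(n);K=np.array(m["intrinsics"]);R=np.array(m["R"]);t=np.array(m["t"]).ravel()
    p=cv2.undistortPoints(np.array(uv,float).reshape(-1,1,2),K,np.array(m["dist"])).reshape(-1,2)
    d=np.c_[p,np.ones(len(p))]@R; c=-R.T@t
    return c+d*((z-c[2])/d[:,2:3])
def proj(n,X):
    m=eyes.camera_model(n);R=np.array(m["R"])
    return cv2.projectPoints(np.array(X,float).reshape(-1,1,3),cv2.Rodrigues(R)[0],np.array(m["t"]),np.array(m["intrinsics"]),np.array(m["dist"]))[0].reshape(-1,2)
E
python3 - <<'E'
import cv2
a=cv2.imread("pics/top0.png")[200:330,260:460]; cv2.imwrite("pics/c1.png",cv2.resize(a,None,fx=4,fy=4,interpolation=cv2.INTER_CUBIC))
a=cv2.imread("pics/scene0.png")[160:290,240:400]; cv2.imwrite("pics/c2.png",cv2.resize(a,None,fx=4.5,fy=4.5,interpolation=cv2.INTER_CUBIC))
E
```

```text
(no output)
```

View pics/c1.png

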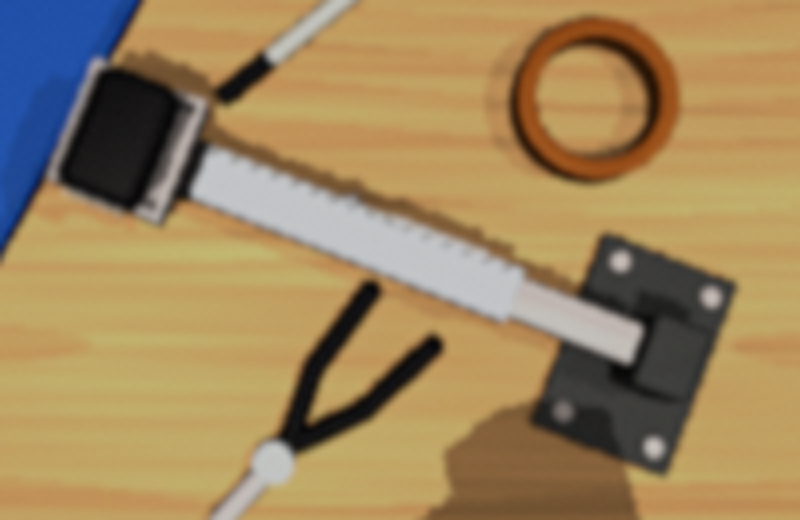

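View pics/c2.png

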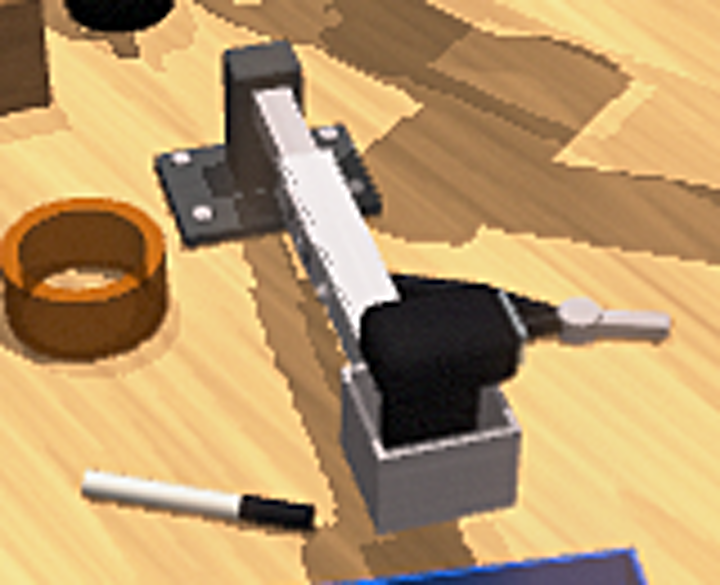

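Run:
```python
from h import *
im=cv2.imread("pics/top0.png")
hsv=cv2.cvtColor(im,cv2.COLOR_BGR2HSV)
m=((hsv[...,1]<45)&(hsv[...,2]>165)).astype(np.uint8)
k=np.zeros_like(m);cv2.fillPoly(k,[np.array([[306,228],[400,262],[394,285],[302,255]])],1)
m&=k
n,l,s,c=cv2.connectedComponentsWithStats(m);i=1+np.argmax(s[1:,4]);print(s[i])
cn=np.argwhere(l==i)[:,::-1].astype(float)
P=ray("top",cn,0.096)[:,:2]
# drop rail part: colums
r=cv2.minAreaRect((P*1000).astype(np.float32));print(r)
mu=P.mean(0);w,v=np.linalg.eigh(np.cov(P.T));d=v[:,1];d*=np.sign(d[1]);x=np.array([d[1],-d[0]])
a=(P-mu)@d;b=(P-mu)@x
print("d",d,np.degrees(np.arctan2(d[1],d[0])))
for lo in np.arange(-.1,.1,.01):
    q=(a>=lo)&(a<lo+.01)
    if q.any(): print(round(lo,3),q.sum(),b[q].min().round(4),b[q].max().round(4),b[q].mean().round(4))
print(mu,a.min(),a.max())
pin=lambda u:(260+(u[0]+.5)/4-.5,200+(u[1]+.5)/4-.5)
ends=ray("top",[pin((525,268)),pin((505,322))],0.096)[:,:2];print("inner end",ends,(ends-mu)@d,(ends-mu)@x)
foot=ray("top",[pin(p) for p in((603,234),(735,286),(666,474),(535,422))],0.012)[:,:2];fc=foot.mean(0);print("foot",fc,"stand origin",fc+.2*d,(fc-mu)@d,(fc-mu)@x)
e1=foot[0]-foot[3];e2=foot[1]-foot[2];print(np.degrees(np.arctan2(e1[0],-e1[1])),np.degrees(np.arctan2(e2[0],-e2[1])))
# scene: button
X=ray("scene",[(240+322.5/4.5-.5,160+290.5/4.5-.5)],0.08)[:,:2];print("button",X,(X-mu)@d,(X-mu)@x)
tr=ray("top",[(354,276),(368,286),(412,225)],0.016)[:,:2];print("plier tips, tape: rel",(tr-mu)@d,(tr-mu)@x)
```

```text
[ 309  238   89   44 1210]
((526.9052734375, -55.49430847167969), (217.20947265625, 34.159183502197266), 70.08477020263672)
d [0.35485995 0.93491947] 69.21513897916483
-0.1 39 -0.0115 0.0093 -0.0014
-0.09 55 -0.0153 0.0141 -0.0007
-0.08 57 -0.0157 0.0151 -0.0006
-0.07 60 -0.0156 0.0174 0.0004
-0.06 62 -0.0155 0.017 0.0009
-0.05 61 -0.0154 0.0175 0.0008
-0.04 60 -0.0149 0.0168 0.0011
-0.03 62 -0.0161 0.0173 0.0007
-0.02 63 -0.0168 0.0174 0.0005
-0.01 60 -0.0159 0.017 -0.0002
-0.0 56 -0.0149 0.015 -0.0001
0.01 54 -0.0145 0.0142 0.0
0.02 54 -0.0148 0.0147 -0.0004
0.03 56 -0.0156 0.0148 -0.0003
0.04 56 -0.0154 0.015 -0.0002
0.05 54 -0.0145 0.0159 0.0002
0.06 56 -0.0157 0.0142 -0.0004
0.07 57 -0.0166 0.0161 -0.0
0.08 56 -0.0156 0.0153 0.0001
0.09 57 -0.0155 0.0155 -0.0003
[ 0.52739729 -0.05399754] -0.11028404614563458 0.1069542387888109
inner end [[ 0.51122114 -0.14314022]
 [ 0.47977908 -0.13144615]] [-0.08908149 -0.08930601] [ 0.01650977 -0.01703578]
foot [ 0.46209241 -0.2224567 ] stand origin [ 0.5330644 -0.0354728] -0.18066983362520084 -0.0012753896007111282
69.88353663677151 69.27708656558742
button [[ 0.54990583 -0.04395649]] [0.01737495] [0.01748051]
plier tips, tape: rel [-0.02083636 -0.06204113 -0.11051735] [-0.03178066 -0.04225049  0.14018074]
```

{"op": "drive_tool", "data": {"deltas": [{"linear": [20, 35, 0], "twist": 5, "claw": 1}, {"linear": [43, 70, 0], "twist": 10, "claw": 1}, {"linear": [65, 105, 0], "twist": 15, "claw": 1}, {"linear": [86, 140, 0], "twist": 20, "claw": 1}, {"linear": [108, 175, 0], "twist": 25, "claw": 1}, {"linear": [129, 210, 0], "twist": 30, "claw": 1}, {"linear": [151, 245, 0], "twist": 35, "claw": 1}, {"linear": [172, 280, 0], "twist": 40, "claw": 1}, {"linear": [194, 315, 0], "twist": 45.2, "claw": 1}, {"linear": [215, 350, 0], "twist": 45.2, "claw": 1}, {"linear": [237, 385, 0], "twist": 45.2, "claw": 1}, {"linear": [258, 420, 0], "twist": 45.2, "claw": 1}], "squeeze": 30}}

```text
clock: 1.1
position: [0.4924, -0.1033, 0.2421]
ee_rot: [-0.0, 0.823, 0.568, -0.0]
contact_force: [0.7, -1.4, -0.3]
width: 0.0854
gripper_force: 0.0
```

{"op": "drive_tool", "data": {"deltas": [{"linear": [21, 34, 0], "twist": 0, "claw": 1}, {"linear": [42.3, 68.2, 0], "twist": 0, "claw": 1}, {"linear": [42.3, 68.2, -30], "twist": 0, "claw": 1}, {"linear": [42.3, 68.2, -60], "twist": 0, "claw": 1}, {"linear": [42.3, 68.2, -80], "twist": 0, "claw": 1}, {"linear": [42.3, 68.2, -100], "twist": 0, "claw": 1}, {"linear": [42.3, 68.2, -100], "twist": 0, "claw": 1}]}}

```text
clock: 1.68
position: [0.5309, -0.0362, 0.1381]
ee_rot: [-0.003, 0.823, 0.568, -0.003]
contact_force: [-0.3, 1.2, -0.1]
width: 0.0854
gripper_force: 0.0
```

Run:
```python
from h import *
for n,(x,y,w,h) in dict(scene=(240,130,170,150),).items():
    im=eyes.get_image(n)[:,:,::-1];cv2.imwrite(f"pics/{n}1.png",im)
    cv2.imwrite("pics/s1c.png",cv2.resize(im[y:y+h,x:x+w],None,fx=4,fy=4,interpolation=cv2.INTER_CUBIC))
```

```text
(no output)
```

View pics/s1c.png

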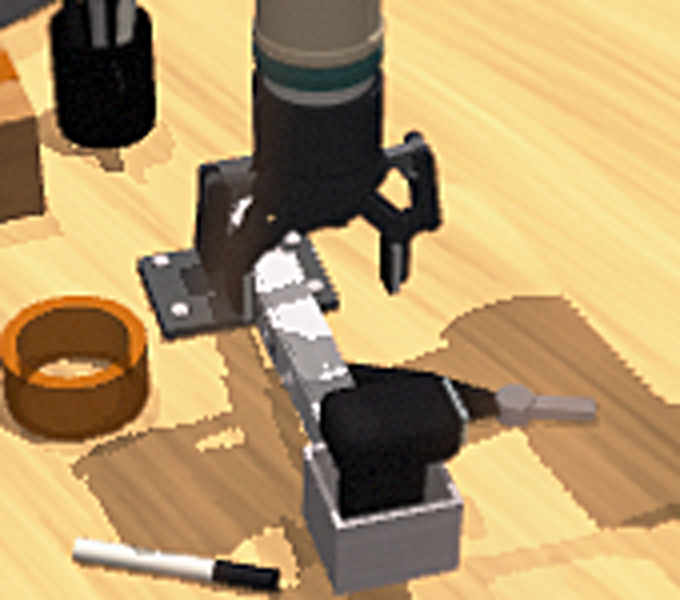

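{"op": "drive_tool", "data": {"deltas": [{"linear": [0, 0, -15], "twist": 0, "claw": 1}, {"linear": [0, 0, -30], "twist": 0, "claw": 1}, {"linear": [0, 0, -45], "twist": 0, "claw": 1}, {"linear": [0, 0, -60], "twist": 0, "claw": 1}, {"linear": [0, 0, -71.5], "twist": 0, "claw": 1}, {"linear": [0, 0, -71.5], "twist": 0, "claw": 1}, {"linear": [0, 0, -71.5], "twist": 0, "claw": 1}]}}

```text
clock: 2.32
position: [0.5347, -0.0374, 0.0717]
ee_rot: [0.0, 0.823, 0.568, 0.0]
contact_force: [-0.3, 1.1, 0.1]
width: 0.0855
gripper_force: 0.0
```

Run:
```python
from h import *
from rig import sensors
im=eyes.get_image("scene")[:,:,::-1]
cv2.imwrite("pics/s2c.png",cv2.resize(im[150:280,250:380],None,fx=4.5,fy=4.5,interpolation=cv2.INTER_CUBIC))
s=sensors.get_state();print(s['position'],s['contact_force'])
print(proj("scene",[[.534+.935*.0225,-.0367-.355*.0225,.08]]))
```

```text
[ 0.53522141 -0.03747762  0.07216092] [ 0.16273304 -0.28402498  0.11964201]
[[309.3713337  224.69862319]]
```

View pics/s2c.png

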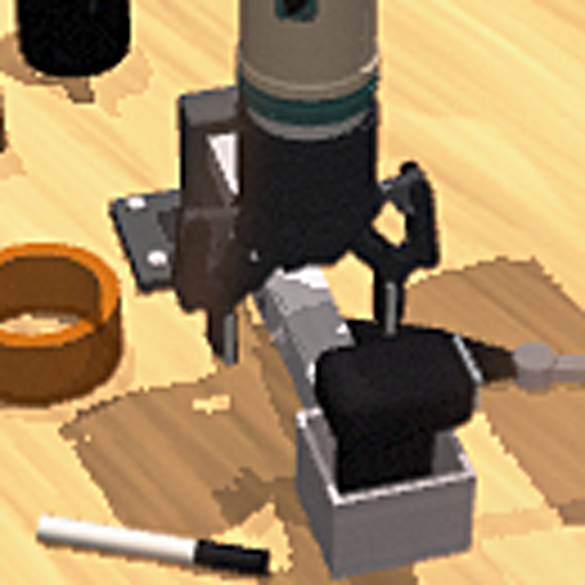

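{"op": "drive_tool", "data": {"deltas": [{"linear": [0, 0, 0], "twist": 0, "claw": 0.6}, {"linear": [0, 0, 0], "twist": 0, "claw": 0.5}, {"linear": [0, 0, 0], "twist": 0, "claw": 0.45}, {"linear": [0, 0, 0], "twist": 0, "claw": 0.4}, {"linear": [0, 0, 0], "twist": 0, "claw": 0.35}, {"linear": [0, 0, 0], "twist": 0, "claw": 0.3}, {"linear": [0, 0, 0], "twist": 0, "claw": 0.25}, {"linear": [0, 0, 0], "twist": 0, "claw": 0.2}, {"linear": [0, 0, 0], "twist": 0, "claw": 0.2}, {"linear": [0, 0, 0], "twist": 0, "claw": 0.2}], "squeeze": 40}}

```text
clock: 3.2
position: [0.5325, -0.0365, 0.0715]
ee_rot: [-0.001, 0.823, 0.567, -0.001]
contact_force: [-3.9, 1.6, 6.5]
width: 0.0316
gripper_force: 40.5
```

{"op": "drive_tool", "data": {"deltas": [{"linear": [-2.3, 0.9, 0], "twist": 0, "claw": 0.2}, {"linear": [-2.1, 1.4, 0], "twist": 0, "claw": 0.2}, {"linear": [-1.9, 1.8, 0], "twist": 0, "claw": 0.2}, {"linear": [-1.8, 2.3, 0], "twist": 0, "claw": 0.2}, {"linear": [-1.6, 2.8, 0], "twist": 0, "claw": 0.2}, {"linear": [-1.6, 2.8, 0], "twist": 0, "claw": 0.2}]}}

```text
clock: 3.7
position: [0.533, -0.0353, 0.0715]
ee_rot: [0.001, 0.823, 0.568, -0.0]
contact_force: [0.3, -4.4, 7.3]
width: 0.0314
gripper_force: 40.8
```

{"op": "drive_tool", "data": {"deltas": [{"linear": [0.2, 0.5, 0], "twist": 0, "claw": 0.2}, {"linear": [0.4, 0.9, 0], "twist": 0, "claw": 0.2}, {"linear": [0.5, 1.4, 0], "twist": 0, "claw": 0.2}, {"linear": [0.5, 1.4, 0], "twist": 0, "claw": 0.2}]}}

```text
clock: 4.03
position: [0.5335, -0.034, 0.0715]
ee_rot: [0.001, 0.823, 0.568, -0.0]
contact_force: [-0.6, -5.2, 5.8]
width: 0.0316
gripper_force: 40.8
```

{"op": "drive_tool", "data": {"deltas": [{"linear": [0.2, 0.5, 0], "twist": 0, "claw": 0.2}, {"linear": [0.4, 0.9, 0], "twist": 0, "claw": 0.2}, {"linear": [0.5, 1.4, 0], "twist": 0, "claw": 0.2}, {"linear": [0.5, 1.4, 0], "twist": 0, "claw": 0.2}]}}

```text
clock: 4.37
position: [0.534, -0.0328, 0.0716]
ee_rot: [0.001, 0.823, 0.568, -0.0]
contact_force: [0.1, -4.7, 7.1]
width: 0.0318
gripper_force: 40.7
```

{"op": "drive_tool", "data": {"deltas": [{"linear": [0.2, 0.5, 0], "twist": 0, "claw": 0.2}, {"linear": [0.4, 0.9, 0], "twist": 0, "claw": 0.2}, {"linear": [0.5, 1.4, 0], "twist": 0, "claw": 0.2}, {"linear": [0.7, 1.9, 0], "twist": 0, "claw": 0.2}, {"linear": [0.7, 1.9, 0], "twist": 0, "claw": 0.2}]}}

```text
clock: 4.78
position: [0.5344, -0.0317, 0.0715]
ee_rot: [0.002, 0.823, 0.568, -0.001]
contact_force: [-0.9, -7.7, 5.7]
width: 0.0315
gripper_force: 40.6
```

{"op": "drive_tool", "data": {"deltas": [{"linear": [0.2, 0.5, 0], "twist": 0, "claw": 0.2}, {"linear": [0.4, 0.9, 0], "twist": 0, "claw": 0.2}, {"linear": [0.5, 1.4, 0], "twist": 0, "claw": 0.2}, {"linear": [0.5, 1.4, 0], "twist": 0, "claw": 0.2}, {"linear": [0.5, 1.4, 0], "twist": 0, "claw": 0.2}]}}

```text
clock: 5.2
position: [0.5347, -0.031, 0.0715]
ee_rot: [0.002, 0.823, 0.568, -0.001]
contact_force: [-1.8, -10.8, 5.1]
width: 0.0318
gripper_force: 40.4
```

{"op": "drive_tool", "data": {"deltas": [{"linear": [0.2, 0.5, 0], "twist": 0, "claw": 0.2}, {"linear": [0.4, 0.9, 0], "twist": 0, "claw": 0.2}, {"linear": [0.4, 0.9, 0], "twist": 0, "claw": 0.2}, {"linear": [0.4, 0.9, 0], "twist": 0, "claw": 0.2}]}}

```text
clock: 5.53
position: [0.5349, -0.0307, 0.0715]
ee_rot: [0.002, 0.823, 0.568, -0.002]
contact_force: [-3.4, -11.6, 6.9]
width: 0.0318
gripper_force: 40.5
```

{"op": "drive_tool", "data": {"deltas": [{"linear": [0.2, 0.5, 0], "twist": 0, "claw": 0.2}, {"linear": [0.4, 0.9, 0], "twist": 0, "claw": 0.2}, {"linear": [0.4, 0.9, 0], "twist": 0, "claw": 0.2}, {"linear": [0.4, 0.9, 0], "twist": 0, "claw": 0.2}]}}

```text
clock: 5.87
position: [0.5361, -0.0275, 0.0715]
ee_rot: [0.001, 0.823, 0.568, -0.0]
contact_force: [0.8, -4.1, 6.1]
width: 0.0318
gripper_force: 40.2
```

{"op": "drive_tool", "data": {"deltas": [{"linear": [1.2, 3.1, 0], "twist": 0, "claw": 0.2}, {"linear": [2.4, 6.2, 0], "twist": 0, "claw": 0.2}, {"linear": [3.5, 9.4, 0], "twist": 0, "claw": 0.2}, {"linear": [4.7, 12.5, 0], "twist": 0, "claw": 0.2}, {"linear": [5.9, 15.6, 0], "twist": 0, "claw": 0.2}, {"linear": [7.1, 18.7, 0], "twist": 0, "claw": 0.2}, {"linear": [8.3, 21.8, 0], "twist": 0, "claw": 0.2}, {"linear": [9.5, 25, 0], "twist": 0, "claw": 0.2}, {"linear": [10.6, 28, 0], "twist": 0, "claw": 0.2}, {"linear": [11.5, 30.4, 0], "twist": 0, "claw": 0.2}, {"linear": [12, 31.8, 0], "twist": 0, "claw": 0.2}, {"linear": [12, 31.8, 0], "twist": 0, "claw": 0.2}]}}

```text
clock: 6.87
position: [0.5486, 0.0047, 0.0715]
ee_rot: [0.001, 0.823, 0.568, 0.0]
contact_force: [1.3, -3.2, 5.3]
width: 0.0315
gripper_force: 40.1
```

{"op": "drive_tool", "data": {"deltas": [{"linear": [0.4, 0.9, 0], "twist": 0, "claw": 0.2}, {"linear": [0.7, 1.9, 0], "twist": 0, "claw": 0.2}, {"linear": [1.1, 2.8, 0], "twist": 0, "claw": 0.2}, {"linear": [1.4, 3.7, 0], "twist": 0, "claw": 0.2}, {"linear": [1.8, 4.7, 0], "twist": 0, "claw": 0.2}, {"linear": [1.8, 4.7, 0], "twist": 0, "claw": 0.2}]}}

```text
clock: 7.37
position: [0.5506, 0.0097, 0.0715]
ee_rot: [0.001, 0.823, 0.568, 0.001]
contact_force: [2.6, -2.0, 5.7]
width: 0.0314
gripper_force: 40.1
```

Slide is about 49.5 mm; from here I take 3 mm steps.

{"op": "drive_tool", "data": {"deltas": [{"linear": [0.2, 0.5, 0], "twist": 0, "claw": 0.2}, {"linear": [0.4, 0.9, 0], "twist": 0, "claw": 0.2}, {"linear": [0.5, 1.4, 0], "twist": 0, "claw": 0.2}, {"linear": [0.7, 1.9, 0], "twist": 0, "claw": 0.2}, {"linear": [0.9, 2.3, 0], "twist": 0, "claw": 0.2}, {"linear": [1.1, 2.8, 0], "twist": 0, "claw": 0.2}, {"linear": [1.1, 2.8, 0], "twist": 0, "claw": 0.2}]}}

```text
clock: 7.95
position: [0.5517, 0.0128, 0.0715]
ee_rot: [0.001, 0.823, 0.568, 0.001]
contact_force: [3.2, -2.1, 4.4]
width: 0.0319
gripper_force: 40.2
```

{"op": "drive_tool", "data": {"deltas": [{"linear": [0.2, 0.5, 0], "twist": 0, "claw": 0.2}, {"linear": [0.4, 0.9, 0], "twist": 0, "claw": 0.2}, {"linear": [0.5, 1.4, 0], "twist": 0, "claw": 0.2}, {"linear": [0.7, 1.9, 0], "twist": 0, "claw": 0.2}, {"linear": [0.9, 2.3, 0], "twist": 0, "claw": 0.2}, {"linear": [1.1, 2.8, 0], "twist": 0, "claw": 0.2}, {"linear": [1.1, 2.8, 0], "twist": 0, "claw": 0.2}]}}

```text
clock: 8.53
position: [0.5527, 0.0152, 0.0715]
ee_rot: [0.001, 0.823, 0.568, 0.001]
contact_force: [2.0, -2.2, 6.1]
width: 0.0315
gripper_force: 40.2
```

{"op": "drive_tool", "data": {"deltas": [{"linear": [0.2, 0.5, 0], "twist": 0, "claw": 0.2}, {"linear": [0.4, 0.9, 0], "twist": 0, "claw": 0.2}, {"linear": [0.5, 1.4, 0], "twist": 0, "claw": 0.2}, {"linear": [0.7, 1.9, 0], "twist": 0, "claw": 0.2}, {"linear": [0.9, 2.3, 0], "twist": 0, "claw": 0.2}, {"linear": [1.1, 2.8, 0], "twist": 0, "claw": 0.2}, {"linear": [1.1, 2.8, 0], "twist": 0, "claw": 0.2}]}}

```text
clock: 9.12
position: [0.5532, 0.0167, 0.0715]
ee_rot: [0.002, 0.823, 0.568, -0.0]
contact_force: [0.8, -7.4, 6.5]
width: 0.0315
gripper_force: 40.4
```

{"op": "drive_tool", "data": {"deltas": [{"linear": [0.2, 0.5, 0], "twist": 0, "claw": 0.2}, {"linear": [0.4, 0.9, 0], "twist": 0, "claw": 0.2}, {"linear": [0.5, 1.3, 0], "twist": 0, "claw": 0.2}, {"linear": [0.5, 1.3, 0], "twist": 0, "claw": 0.2}, {"linear": [0.5, 1.3, 0], "twist": 0, "claw": 0.2}]}}

```text
clock: 9.53
position: [0.5534, 0.017, 0.0715]
ee_rot: [0.002, 0.823, 0.568, -0.001]
contact_force: [0.3, -10.7, 6.9]
width: 0.0316
gripper_force: 40.4
```

{"op": "drive_tool", "data": {"deltas": [{"linear": [0.2, 0.4, 0], "twist": 0, "claw": 0.2}, {"linear": [0.3, 0.8, 0], "twist": 0, "claw": 0.2}, {"linear": [0.3, 0.8, 0], "twist": 0, "claw": 0.2}, {"linear": [0.3, 0.8, 0], "twist": 0, "claw": 0.2}, {"linear": [0.3, 0.8, 0], "twist": 0, "claw": 0.2}, {"linear": [0.3, 0.8, 0], "twist": 0, "claw": 0.2}, {"linear": [0.3, 0.8, 0], "twist": 0, "claw": 0.2}, {"linear": [0.3, 0.8, 0], "twist": 0, "claw": 0.2}, {"linear": [0.3, 0.8, 0], "twist": 0, "claw": 0.2}, {"linear": [0.3, 0.8, 0], "twist": 0, "claw": 0.2}]}}

```text
clock: 10.37
position: [0.5534, 0.0173, 0.0715]
ee_rot: [0.002, 0.823, 0.568, -0.002]
contact_force: [-1.6, -13.3, 6.5]
width: 0.0313
gripper_force: 40.5
```

Run:
```python
from h import *
im=eyes.get_image("scene")[:,:,::-1]
cv2.imwrite("pics/s3c.png",cv2.resize(im[170:290,270:390],None,fx=5,fy=5,interpolation=cv2.INTER_CUBIC))
```

```text
(no output)
```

View pics/s3c.png

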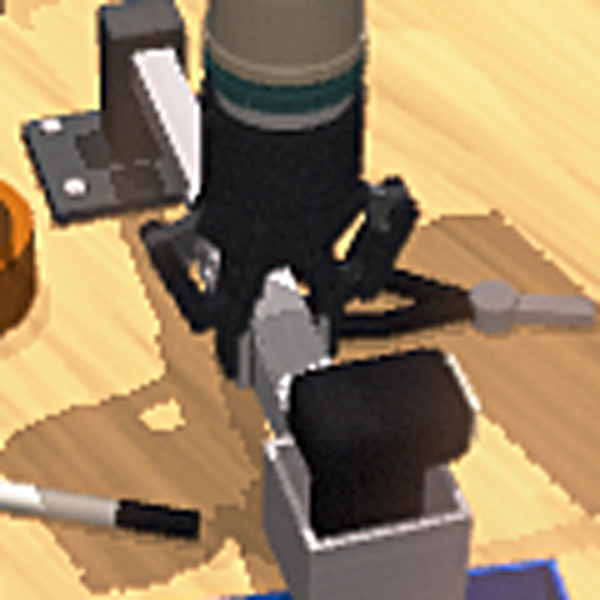

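{"op": "drive_tool", "data": {"deltas": [{"linear": [-0.5, -1.2, 0], "twist": 0, "claw": 0.2}, {"linear": [-0.9, -2.4, 0], "twist": 0, "claw": 0.2}, {"linear": [-1.4, -3.7, 0], "twist": 0, "claw": 0.2}, {"linear": [-1.4, -3.7, 0], "twist": 0, "claw": 0.2}, {"linear": [-1.4, -3.7, 0], "twist": 0, "claw": 0.2}]}}

```text
clock: 10.83
position: [0.553, 0.0161, 0.0715]
ee_rot: [0.001, 0.823, 0.568, 0.001]
contact_force: [2.4, -3.2, 6.3]
width: 0.0315
gripper_force: 40.2
```

{"op": "drive_tool", "data": {"deltas": [{"linear": [0, 0, 0], "twist": 0, "claw": 0.5}, {"linear": [0, 0, 0], "twist": 0, "claw": 0.8}, {"linear": [0, 0, 0], "twist": 0, "claw": 1}, {"linear": [0, 0, 0], "twist": 0, "claw": 1}, {"linear": [0, 0, 0], "twist": 0, "claw": 1}, {"linear": [0, 0, 0], "twist": 0, "claw": 1}, {"linear": [0, 0, 0], "twist": 0, "claw": 1}, {"linear": [0, 0, 0], "twist": 0, "claw": 1}]}}

```text
clock: 11.5
position: [0.552, 0.0169, 0.0708]
ee_rot: [-0.0, 0.823, 0.568, -0.0]
contact_force: [0.2, 0.1, 0.6]
width: 0.0855
gripper_force: 0.0
```

{"op": "drive_tool", "data": {"deltas": [{"linear": [0, 0, 15], "twist": 0, "claw": 1}, {"linear": [0, 0, 35], "twist": 0, "claw": 1}, {"linear": [0, 0, 60], "twist": 0, "claw": 1}, {"linear": [0, 0, 90], "twist": 0, "claw": 1}, {"linear": [0, 0, 120], "twist": 0, "claw": 1}, {"linear": [0, 0, 150], "twist": 0, "claw": 1}, {"linear": [-30, 0, 170], "twist": 0, "claw": 1}, {"linear": [-65, 0, 170], "twist": 0, "claw": 1}, {"linear": [-100, 0, 170], "twist": 0, "claw": 1}, {"linear": [-135, 0, 170], "twist": 0, "claw": 1}, {"linear": [-150, 0, 170], "twist": 0, "claw": 1}, {"linear": [-150, 0, 170], "twist": 0, "claw": 1}]}}

```text
clock: 12.5
position: [0.3983, 0.0172, 0.241]
ee_rot: [-0.0, 0.823, 0.568, -0.001]
contact_force: [0.4, 1.1, 0.5]
width: 0.0855
gripper_force: 0.0
```

Run:
```python
from h import *
from rig import sensors
im=eyes.get_image("scene")[:,:,::-1]
cv2.imwrite("pics/s4c.png",cv2.resize(im[180:290,280:380],None,fx=5.4,fy=5.4,interpolation=cv2.INTER_CUBIC))
s=sensors.get_state();print(s['position'],s['contact_force'],s['width'],s['clock'])
```

```text
[0.40124999 0.01694284 0.24129553] [ 0.4481601  -0.50603811  1.5104287 ] 0.08550405963388681 12.55
```

View pics/s4c.png

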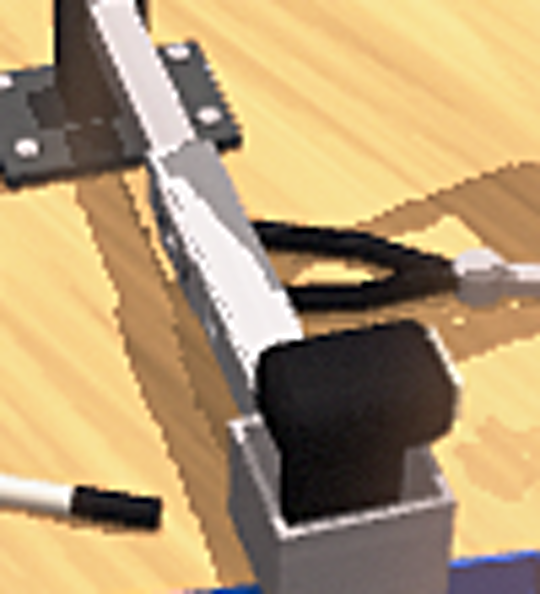

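Run:
```python
import cv2,numpy as np
from h import eyes
b=eyes.get_image("scene")[:,:,::-1]
a=cv2.imread("pics/scene0.png")
z=lambda i:cv2.resize(i[205:250,295:335],None,fx=9,fy=9,interpolation=cv2.INTER_NEAREST)
cv2.imwrite("pics/z.png",np.hstack([z(a),z(b)]))
```

```text
(no output)
```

View pics/z.png

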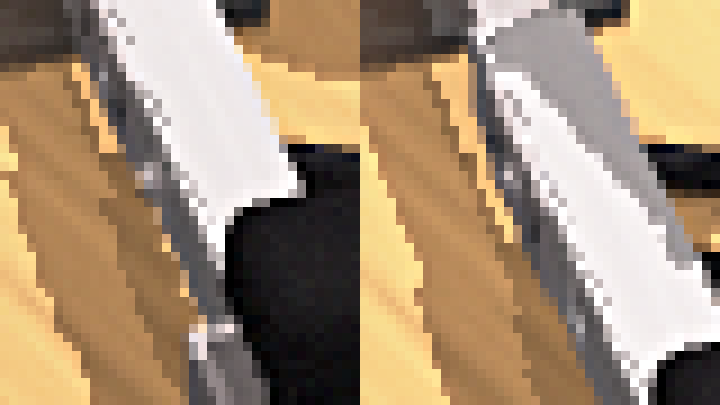

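```bash
python3 -c "
from rig import manip; print(manip.sign_off())"
```

```text
the job is handed in; nothing more can be done
None
```

I lengthened the arm by one hole, with about 57 mm of slide. The last picture shows the button out where it stood at the start. I held an outward pull of roughly 11 N on the button (13 N at the wrist, less friction) for about 0.7 s, then let go of the arm and handed the job in at about 12.6 s; the sign-off returned no verdict.

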